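# Set the cell tester's selector to the loaded bay and start the test

## Task

On the cell tester, push the pointer of the rotary selector round with a fingertip, click by click, until it points at the bay in which the battery cell stands and has dropped into that click. Then press the test button next to it fully down with a fingertip and let it come up again. Only push and press: do not pinch or force anything, press nothing while it is on a wrong bay, leave the cell in its bay, and leave everything else lying where it is.

Things in the scene. Friction and masses are not known exactly. Their poses are not given: they have to be found in the camera images.
- tester: Grey flat cell tester, 180 (x) x 220 (y) x 34 mm high, fixed to the worktop, yaw up to 0.25 rad. Origin: centre of its underside; x to its far edge, y to its left, z up. Selector axis vertical at (-35, 0) mm in this frame. Five bays on the far side on an arc of 90 mm radius round it; four are closed with flat black plugs, 24 mm wide, 3 mm high. White lines on its top mark the selector's positions
- dial (a joint): Selector: 7 click positions 0.5236 rad (30 deg) apart, growing clockwise from above: 0 and 0.524 = rest (no bay; it starts in one of them), then 1.047, 1.571, 2.094, 2.618, 3.142 = bays 1 to 5. Pointer's angle in the tester's frame, from x to y: 120 deg minus the value. Stops 0.12 rad past both ends. About 0.08 N m moves it; once past half-way it snaps on to the next click and stays there
- nose (a point): Top of the selector's nose, 38 mm from its axis, 32 mm above the tester's top. The black selector: a round skirt, 48 mm diameter, 8 mm high, on the tester's top; on it an upright pointer bar, 10 mm wide, 24 mm high, with flat straight sides, from 18 mm behind the axis (tail) to the nose, white line on the nose side. Push the bar's side near the nose with 2 to 4 N
- cell_mid (a point): Centre of the blue battery cell under test, 18 mm diameter, 66 mm long, standing loose and upright in one of the bays, 18 mm deep in it, so that its top is 48 mm above the tester's top. This point is 33 mm above its lower end
- test_top (a point): Centre of the top face of the round grey test button (24 mm diameter, in a black housing) on the tester's top near its front right corner, at (-62, -80) mm in the tester's frame; pressed straight down
- test (a joint): Travel of the test button: 0 = up, 0.006 m = fully down, which takes 4 N; it springs back by itself
- bay1 (a point): Centre of the mouth of bay 1, level with the tester's top, 90 mm from the selector's axis at 60 degrees from the tester's x towards its y; a 20 mm bore, 18 mm deep, with a steel ring
- bay2 (a point): Centre of the mouth of bay 2, level with the tester's top, 90 mm from the selector's axis at 30 degrees from the tester's x towards its y; a 20 mm bore, 18 mm deep, with a steel ring
- bay3 (a point): Centre of the mouth of bay 3, level with the tester's top, 90 mm from the selector's axis at 0 degrees from the tester's x towards its y; a 20 mm bore, 18 mm deep, with a steel ring
- bay4 (a point): Centre of the mouth of bay 4, level with the tester's top, 90 mm from the selector's axis at -30 degrees from the tester's x towards its y; a 20 mm bore, 18 mm deep, with a steel ring
- bay5 (a point): Centre of the mouth of bay 5, level with the tester's top, 90 mm from the selector's axis at -60 degrees from the tester's x towards its y; a 20 mm bore, 18 mm deep, with a steel ring
- mini_board: Bystander: small blue circuit board, 20x27x11 mm, lying loose on the tester's top near its front left corner. Origin: centre of its underside
- spare_cell: Bystander: violet battery cell, 18 mm diameter, 66 mm high, standing on the worktop left of the tester. Origin: centre of its underside
- reel: Bystander: solder reel, 62 mm diameter, 40 mm high, left of the tester. Origin: centre of its underside
- tin: Bystander: metal tin, 50 mm diameter, 44 mm high, left behind the tester. Origin: centre of its underside
- adapter: Bystander: flat black adapter, 71x45x22 mm, in front of the tester. Origin: centre of its underside
- cutter: Bystander: red side cutter, 148x44x14 mm, in front of the tester. Origin: centre of its underside
- multimeter: Bystander: multimeter, 162x82x44 mm, lying left of the tester. Origin: centre of its underside

How it is judged:
On the way, in this order (a step that is already met when the one before it is completed fails the run):
1. the selector rests in the click of the bay in which the cell stands (((horizontal distance between cell_mid and bay1 below 0.012 m and value of joint dial between 0.9172 and 1.1772 rad) or (horizontal distance between cell_mid and bay2 below 0.012 m and value of joint dial between 1.4408 and 1.7008 rad) or (horizontal distance between cell_mid and bay3 below 0.012 m and value of joint dial between 1.9644 and 2.2244 rad) or (horizontal distance between cell_mid and bay4 below 0.012 m and value of joint dial between 2.488 and 2.748 rad) or (horizontal distance between cell_mid and bay5 below 0.012 m and value of joint dial between 3.0116 and 3.2716 rad)) and velocity of joint dial between -0.2 and 0.2 rad/s), for 0.3 s.
2. the test button is fully down (more than 4.5 mm), the selector still on that bay (((horizontal distance between cell_mid and bay1 below 0.012 m and value of joint dial between 0.9172 and 1.1772 rad) or (horizontal distance between cell_mid and bay2 below 0.012 m and value of joint dial between 1.4408 and 1.7008 rad) or (horizontal distance between cell_mid and bay3 below 0.012 m and value of joint dial between 1.9644 and 2.2244 rad) or (horizontal distance between cell_mid and bay4 below 0.012 m and value of joint dial between 2.488 and 2.748 rad) or (horizontal distance between cell_mid and bay5 below 0.012 m and value of joint dial between 3.0116 and 3.2716 rad)) and value of joint test above 0.0045 m), for 0.1 s.
At the end, for the whole second after the job is handed in: the selector rests within 0.13 rad of the position of the bay that holds the cell, the test button is up again, the cell stands in its bay (within 10 mm of where it was, less than 0.2 rad off upright) and nothing rolls about (all of step 1 and value of joint test below 0.0015 m and angle between cell_mid's own z axis and vertical below 0.2 rad and distance of cell_mid from where it was at the start of the episode below 0.01 m and linear speed of spare_cell below 0.05 m/s); the robot touches nothing.
It fails at once if the test button is pressed (more than 3 mm) while the selector is not on the cell's bay (value of joint test above 0.003 m and not ((horizontal distance between cell_mid and bay1 below 0.012 m and value of joint dial between 0.9172 and 1.1772 rad) or (horizontal distance between cell_mid and bay2 below 0.012 m and value of joint dial between 1.4408 and 1.7008 rad) or (horizontal distance between cell_mid and bay3 below 0.012 m and value of joint dial between 1.9644 and 2.2244 rad) or (horizontal distance between cell_mid and bay4 below 0.012 m and value of joint dial between 2.488 and 2.748 rad) or (horizontal distance between cell_mid and bay5 below 0.012 m and value of joint dial between 3.0116 and 3.2716 rad))).
It fails at once if the cell is moved more than 12 mm or lifted (distance of cell_mid from where it was at the start of the episode above 0.012 m).
It fails at once if a bystander is moved more than 20 mm, lifted or carried (distance of any of mini_board, spare_cell, reel, tin, adapter, cutter, multimeter from where it was at the start of the episode above 0.02 m).
It fails at once if the selector, the button or the tester is squeezed or forced with more than 40 N (contact force between the fingers and tester above 40 N).
It also fails if it takes over 54 s, if anything falls off the work surface, if the arm or the gripper's body presses on something with over 40 N, if the wrist force passes 120 N, or if a joint passes its speed limit or range.

## Robot

A 6-joint arm with a two-finger parallel gripper is mounted at the origin on a cart in front of the work surface, level with it; the furniture and walls round the work are solid. World frame = base frame: x ahead of the robot, y to its left, z up, the work surface at z = 0. Lengths are in m, angles in rad, forces in N, time in s.
With the tool pointing down it reaches from about 0.3 to 0.875 m from the base axis. Payload 6.4 kg.
Tool frame: the origin (TCP) lies where the fingers leave the gripper's body, on its centre line; the fingertips stand 64 mm ahead of it and the grasp point (between the pads) lies 45 mm ahead of it (robot.grasp_offset is the distance from the TCP to the grasp point, in m); z points along the fingers, y is the direction in which the jaws open and shut (so a half turn about z gives the same grasp; the last joint's range is limited). The gripper opens to 88 mm and grips with 3 to 60 N. Pads are 18 mm wide; open, the fingers measure 123 mm over their backs; the gripper's body (75 mm by 187 mm) begins 45 mm behind the grasp point.
Start: joints at [0.914, 0.181, 1.607, -0, 1.354, -0.206], TCP at [0.251, 0.518, 0.303] pointing down, gripper open.
Joint ranges: [-2.99, 2.99], [-0.89, 2.07], [0.3, 2.58], [-1.14, 4.28], [0, 2.63], [-3.12, 3.12]. Speed limits (rad/s): [2.57, 2.57, 3.01, 3.14, 3.14, 3.14].

## Interface

Orientations are given as a unit quaternion [w, x, y, z].
In Python, from workcell import robot gives the robot as it stands.
- The arm moves only by the shell command python3 -m pendant 'ROWS'. ROWS is JSON, a list of rows, each a list of 7 numbers: the closure in counts, from 0 (fully open) to 255 (shut), then the shift along the world's x, y, z in m, then the turn, a rotation vector about the world's x, y, z in degrees. A call has 1 to 10 rows; each row is the pose to reach, as a shift and turn from the pose commanded when the call began; what a row does not reach only later rows make up. A row lasts 1/8 s, in which the tool goes at most 62.5 mm and 10.7 degrees, less where a joint would pass 70% of its speed; a pose out of reach is approached as far as the arm can. A call with a gripper value outside its range is refused whole. The fingers move at their own pace and stop on an object; the grip force is fixed at half the most. Time passes only in rows, so rows that repeat a pose let the fingers close. It gives the time, the measured TCP pose, the force and the opening at its end, in the units of the state.
- robot.get_obs(): the state, without advancing time (a new reading comes with each control period).
- robot.grab_frame(name): name is "scene" or "top" or "wrist"; returns the picture (400x640x3 uint8, red, green, blue); there is no depth.
- robot.calibration(name): a dict with "fx", "fy", "cx", "cy" (pixels), "cam_to_world" (4x4, takes a point from camera to world coordinates). Camera axes: x right, y down, z forward; pixel columns grow to the right and rows downward; lengths in m; the calibration is good to about 2 mm. A picture is of the moment at which its call begins: read the wrist's pose just before it. calibration takes no time and is no camera call; for the wrist camera it gives the pose at the moment of the call.
- robot.job_done(): hands the job in, once; it reports no verdict.
The state is a dict: "clock": time; "joints": joint angles; "joint_velocities": joint speeds; "effort": joint torques, N m; "tool_pos": TCP position; "tool_rot": TCP orientation; "contact_force": force on the tool from outside, world axes, zero at the start; "ft_torque": the same for the moment, N m; "grip_width": opening from 0.0 (shut) to 1.0 (fully open).
Only numpy, scipy, OpenCV 4.12 (cv2) and the standard library are available. Lean on these libraries where they do the work, as an engineer would, in place of code of your own. Each camera call takes 0.05 s, during which the arm holds its last target.

## Working session

There is one attempt and no reset: what is moved stays moved. The work goes in short steps, Python scripts to look and compute and a shell command to move; the robot and the scene stay as the last step left them, time stands still between calls to the robot, and variables do not carry over. Pictures are saved under pics/ and viewed, and the job is handed in when it is done.

```bash
ls; mkdir -p pics
python3 - <<'E'
from workcell import robot
import cv2
for n in ["scene","top","wrist"]:
    c=robot.calibration(n); print(n,c)
    f=robot.grab_frame(n); cv2.imwrite(f"pics/{n}0.png",f[:,:,::-1])
o=robot.get_obs(); print(o)
E
```

```text
pics
scene {'fx': 426.252940909757, 'fy': 426.252940909757, 'cx': 318.0340929117868, 'cy': 199.75768201270344, 'cam_to_world': array([[ 0.53328961, -0.62106553,  0.57435163, -0.01446317],
       [-0.84593021, -0.38987087,  0.36387193, -0.42402713],
       [-0.00206534, -0.67991052, -0.73329218,  0.7537312 ],
       [ 0.        ,  0.        ,  0.        ,  1.        ]])}
top {'fx': 364.2119808706632, 'fy': 364.2119808706632, 'cx': 319.27077134120395, 'cy': 199.93630381557773, 'cam_to_world': array([[ 0.02236561, -0.99003038,  0.13906695,  0.38979607],
       [-0.99971405, -0.02097011,  0.0114921 , -0.07455622],
       [-0.00846128, -0.13928422, -0.9902163 ,  0.97205883],
       [ 0.        ,  0.        ,  0.        ,  1.        ]])}
wrist {'fx': 317.8415154761531, 'fy': 317.8415154761531, 'cx': 323.25014477309253, 'cy': 201.00308453423867, 'cam_to_world': array([[ 4.36800120e-01,  8.65122815e-01,  2.46512008e-01,
         1.86520538e-01],
       [ 8.99558285e-01, -4.19853597e-01, -1.20490035e-01,
         5.47615212e-01],
       [-7.39725150e-04,  2.74381981e-01, -9.61620498e-01,
         3.84653473e-01],
       [ 0.00000000e+00,  0.00000000e+00,  0.00000000e+00,
         1.00000000e+00]])}
{'clock': 0.15, 'joints': array([ 9.13701800e-01,  1.81388317e-01,  1.60776717e+00, -2.06541887e-05,
        1.35379955e+00, -2.06275668e-01]), 'joint_velocities': array([ 0.00118094, -0.00203839, -0.00428072, -0.000259  ,  0.00132992,
       -0.00050561]), 'effort': array([-3.78338236e-04, -4.34233153e+01, -3.42177057e+01,  7.01408484e-02,
        3.56195576e-02, -8.35888227e-05]), 'tool_pos': array([0.25030268, 0.51730096, 0.30201234]), 'tool_rot': array([-2.75853803e-04,  2.23503227e-01,  9.74702951e-01, -6.22920002e-04]), 'contact_force': array([ 1.00670693, -0.24063917, -0.71165362]), 'ft_torque': array([-0.0224685 ,  0.02589817, -0.00056038]), 'grip_width': 1.0029641862344194}
```

View pics/scene0.png

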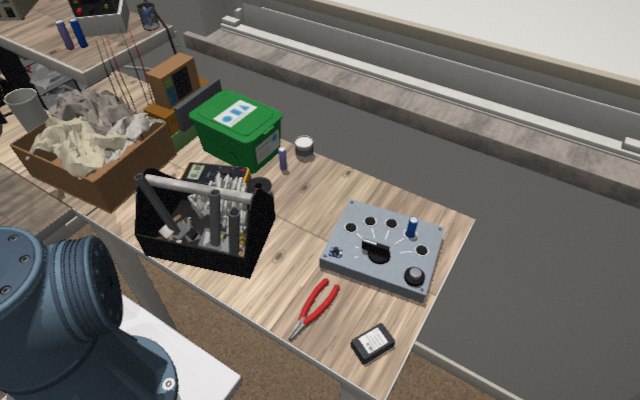

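View pics/top0.png

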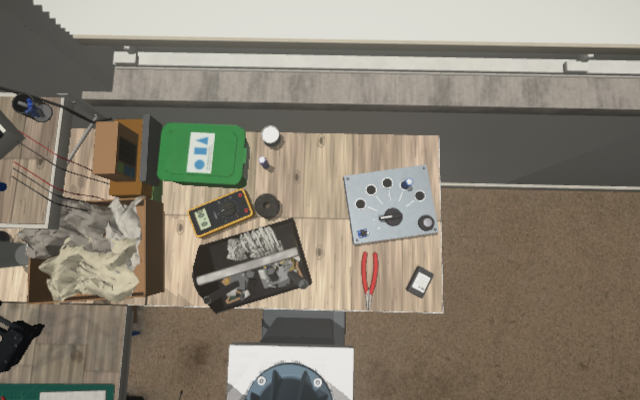

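The scene view shows the tester at about (385,245). The blue cell stands fourth from the left, at (412,227), and the pointer points left. I'll zoom in and measure.

```bash
cat > h.py <<'E'
import numpy as np, cv2
from workcell import robot
def ray(n,u,v,z,c=None):
    c=c or robot.calibration(n); T=c["cam_to_world"]
    d=T[:3,:3]@np.array([(u-c["cx"])/c["fx"],(v-c["cy"])/c["fy"],1.]); o=T[:3,3]
    return o+d*(z-o[2])/d[2]
def proj(n,p,c=None):
    c=c or robot.calibration(n); T=c["cam_to_world"]
    q=T[:3,:3].T@(np.asarray(p)-T[:3,3]); return np.array([c["fx"]*q[0]/q[2]+c["cx"],c["fy"]*q[1]/q[2]+c["cy"]])
E
python3 - <<'E'
import cv2
a=cv2.imread("pics/top0.png")[155:255,335:450]; cv2.imwrite("pics/top0z.png",cv2.resize(a,None,fx=6,fy=6,interpolation=cv2.INTER_CUBIC)[:600])
a=cv2.imread("pics/scene0.png")[190:310,310:460]; cv2.imwrite("pics/scene0z.png",cv2.resize(a,None,fx=5,fy=5,interpolation=cv2.INTER_CUBIC))
E
```

```text
(no output)
```

View pics/top0z.png

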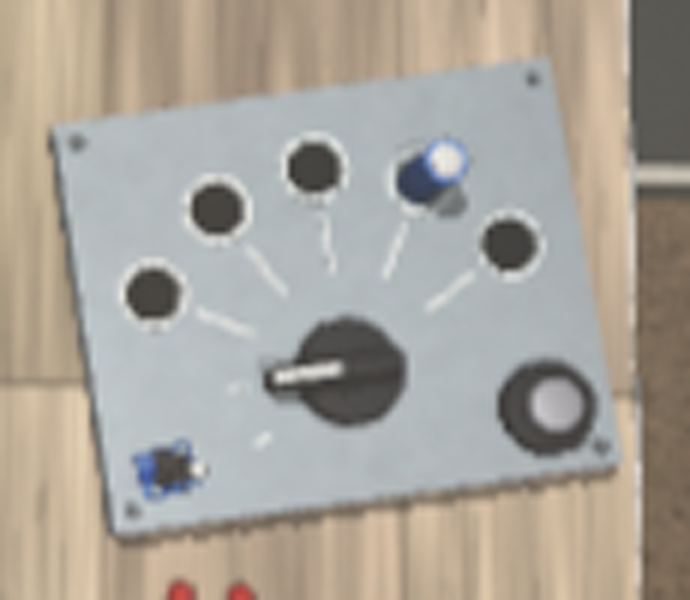

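View pics/scene0z.png

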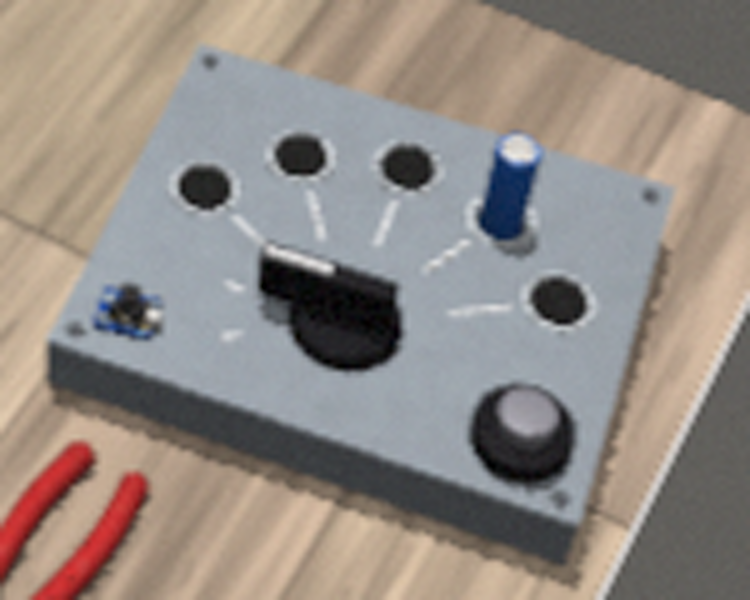

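The top view's zoomed crop shows four black plugs and the blue cell in bay 4 (crop (440,170)). The pointer lies along the second rest mark, pointing left, so the dial is about 0.524. The button is at crop (555,405) and the board is at front left. Next I'll get the tester pose from the plugs.

```bash
cat > pose.py <<'E'
from h import *
boxes={"top":(340,160,445,250),"scene":(315,195,450,300)}
ang=np.deg2rad([60,30,0,-30]); ang=np.deg2rad([60,30,0,-60])
M=np.c_[-.035+.09*np.cos(ang),.09*np.sin(ang)]
def fit(P):
    mc,pc=M.mean(0),P.mean(0); H=(M-mc).T@(P-pc); yaw=np.arctan2(H[0,1]-H[1,0],H[0,0]+H[1,1])
    R=np.array([[np.cos(yaw),-np.sin(yaw)],[np.sin(yaw),np.cos(yaw)]]); t=pc-R@mc
    return yaw,t,np.linalg.norm((M@R.T+t)-P,axis=1)
if __name__=="__main__":
  for n in boxes:
    x0,y0,x1,y1=boxes[n]; im=cv2.imread(f"pics/{n}0.png")
    s=6; a=cv2.resize(im[y0:y1,x0:x1],None,fx=s,fy=s,interpolation=cv2.INTER_CUBIC)
    m=(a.max(2)<85).astype(np.uint8)
    k,l,st,ce=cv2.connectedComponentsWithStats(m)
    B=[]
    for i in range(1,k):
        if st[i,4]>300:
            u,v=(ce[i]+.5)/s-.5+np.array([x0,y0]); p=ray(n,u,v,.037)
            B.append((u,v,st[i,4],p)); print(n,np.round([u,v],1),st[i,4],st[i,2:4],np.round(p,4))
E
python3 pose.py
```

```text
top [386.8 182.6] 1619 [46 44] [ 0.5705 -0.2385  0.037 ]
top [404.3 186.7] 322 [41 25] [ 0.5606 -0.2842  0.037 ]
top [370.6 189.5] 1609 [45 44] [ 0.5514 -0.1964  0.037 ]
top [419.3 195.4] 1645 [46 46] [ 0.5386 -0.3226  0.037 ]
top [359.9 203.6] 1617 [46 44] [ 0.5137 -0.169   0.037 ]
top [392.8 216.8] 7438 [138 102] [ 0.4813 -0.2538  0.037 ]
top [424.4 223.1] 3591 [92 89] [ 0.4669 -0.3345  0.037 ]
top [363.  232.8] 643 [31 32] [ 0.4387 -0.1775  0.037 ]
scene [369.7 220.7] 2175 [59 46] [ 0.5541 -0.1976  0.037 ]
scene [391.1 223. ] 2284 [60 50] [ 0.5732 -0.2403  0.037 ]
scene [350.5 227. ] 2315 [59 50] [ 0.5162 -0.1707  0.037 ]
scene [410.  232.9] 2185 [54 68] [ 0.5698 -0.2864  0.037 ]
scene [376.7 252.3] 15737 [171 137] [ 0.4863 -0.2491  0.037 ]
scene [421.3 249.8] 2647 [64 55] [ 0.5411 -0.3243  0.037 ]
scene [335.3 251.3] 1447 [47 50] [ 0.4433 -0.1758  0.037 ]
scene [371.2 280.6] 29854 [632 245] [ 0.4202 -0.2707  0.037 ]
scene [413.6 278.9] 7995 [123 119] [ 0.4678 -0.3391  0.037 ]
```

Run:
```python
from pose import *
t=np.array([[.5137,-.169],[.5514,-.1964],[.5705,-.2385],[.5386,-.3226]])
s=np.array([[.5162,-.1707],[.5541,-.1976],[.5732,-.2403],[.5411,-.3243]])
for P in (t,s,(t+s)/2):
    y,o,e=fit(P); R=np.array([[np.cos(y),-np.sin(y)],[np.sin(y),np.cos(y)]])
    f=lambda a,b:np.round(R@[a,b]+o,4)
    print(round(y,4),np.rad2deg(y),o,e.round(4)); 
    print("axis",f(-.035,0),"btn",f(-.062,-.08),"bay4",f(-.035+.09*np.cos(.5236),-.045),"corners",f(.09,.11),f(.09,-.11),f(-.09,.11),f(-.09,-.11))
f2=lambda a,b,z:np.r_[R@[a,b]+o,z]
# overlay check on scene: cell top bay4, nose at 90deg, button
for nm,p in dict(celltop=f2(-.035+.09*np.cos(.5236),-.045,.082),nose=f2(-.035,.038,.066),axis=f2(-.035,0,.066),corner=f2(-.09,-.11,.034),btn=f2(-.062,-.08,.05)).items():
    print(nm,proj("top",p).round(1),proj("scene",p).round(1))
```

```text
0.1609 9.216565135038122 [ 0.51624696 -0.24745237] [0.0001 0.0002 0.0001 0.0002]
axis [ 0.4817 -0.2531] btn [ 0.4679 -0.3363] bay4 [ 0.5658 -0.285 ] corners [ 0.5875 -0.1245] [ 0.6227 -0.3416] [ 0.4098 -0.1533] [ 0.445  -0.3704]
0.1606 9.199845364646993 [ 0.51884234 -0.2490444 ] [0.0002 0.0002 0.0001 0.0001]
axis [ 0.4843 -0.2546] btn [ 0.4704 -0.3379] bay4 [ 0.5684 -0.2866] corners [ 0.5901 -0.1261] [ 0.6253 -0.3432] [ 0.4124 -0.1548] [ 0.4476 -0.372 ]
0.1607 9.208198279426604 [ 0.51754465 -0.24824838] [0.0001 0.     0.     0.0001]
axis [ 0.483  -0.2538] btn [ 0.4691 -0.3371] bay4 [ 0.5671 -0.2858] corners [ 0.5888 -0.1253] [ 0.624  -0.3424] [ 0.4111 -0.1541] [ 0.4463 -0.3712]
celltop [409.  180.9] [412.6 220. ]
nose [380.  217.2] [361.4 240. ]
axis [395.1 215.1] [379.5 245.9]
corner [438.6 231.5] [424.4 295.7]
btn [426.9 221.8] [414.  274.2]
```

Run:
```python
from h import *
for z in (.1,.14,.18,.22): print(z, ray("top",198,282,z).round(3),ray("scene",147,180,z).round(3),"right",ray("top",305,252,z).round(3),ray("scene",252,193,z).round(3))
ax=np.array([.483,-.254]); yaw=9.2
o=robot.get_obs(); p0=np.array([.2503,.5173,.3020])
def tcp(phi,r=.040,d=.014):
    a=np.deg2rad(phi+yaw); return ax+r*np.array([np.cos(a),np.sin(a)])+d*np.array([-np.sin(a),np.cos(a)])
print("pre",tcp(90,d=.030), tcp(90,d=.03)-p0[:2])
for phi in range(90,-31,-10): print(phi, tcp(phi).round(4), (tcp(phi)-tcp(90,d=.03)).round(4))
```

```text
0.1 [0.312 0.216 0.1  ] [0.348 0.249 0.1  ] right [ 0.387 -0.033  0.1  ] [0.44 0.03 0.1 ]
0.14 [0.315 0.203 0.14 ] [0.326 0.208 0.14 ] right [ 0.387 -0.035  0.14 ] [0.412 0.002 0.14 ]
0.18 [0.319 0.189 0.18 ] [0.304 0.166 0.18 ] right [ 0.387 -0.037  0.18 ] [ 0.384 -0.026  0.18 ]
0.22 [0.322 0.176 0.22 ] [0.282 0.125 0.22 ] right [ 0.387 -0.039  0.22 ] [ 0.356 -0.054  0.22 ]
pre [ 0.44699066 -0.21931099] [ 0.19669066 -0.73661099]
90 [ 0.4628 -0.2168] [0.0158 0.0026]
80 [ 0.4696 -0.2138] [0.0226 0.0055]
70 [ 0.4767 -0.2121] [0.0298 0.0072]
60 [ 0.4841 -0.2116] [0.0371 0.0077]
50 [ 0.4915 -0.2125] [0.0445 0.0068]
40 [ 0.4985 -0.2146] [0.0515 0.0047]
30 [ 0.5051 -0.2179] [0.0582 0.0014]
20 [ 0.5111 -0.2223] [ 0.0641 -0.003 ]
10 [ 0.5162 -0.2276] [ 0.0692 -0.0083]
0 [ 0.5202 -0.2338] [ 0.0733 -0.0145]
-10 [ 0.5232 -0.2406] [ 0.0762 -0.0212]
-20 [ 0.5249 -0.2477] [ 0.0779 -0.0284]
-30 [ 0.5254 -0.2551] [ 0.0784 -0.0358]
```

The plug fit has residuals of 0.2 mm and the two views agree within 3 mm. That gives yaw 9.2°, axis at (0.483,-0.254) and button at (0.469,-0.337). The toolbox handle reaches about 0.17 m, so I'll cross at about 0.34.

```bash
python3 -m pendant '[[255,0,0,0.04,0,0,0],[255,0.015,-0.055,0.04,0,0,3],[255,0.03,-0.11,0.04,0,0,7],[255,0.045,-0.165,0.04,0,0,11],[255,0.06,-0.22,0.04,0,0,15],[255,0.075,-0.275,0.04,0,0,19],[255,0.09,-0.33,0.04,0,0,23],[255,0.105,-0.385,0.04,0,0,27],[255,0.12,-0.44,0.04,0,0,31],[255,0.135,-0.495,0.04,0,0,35]]'
python3 -m pendant '[[255,0.015,-0.055,0,0,0,0],[255,0.03,-0.11,0,0,0,0],[255,0.045,-0.165,0,0,0,0],[255,0.06,-0.22,0,0,0,0],[255,0.062,-0.242,0,0,0,0],[255,0.062,-0.242,0,0,0,0],[255,0.062,-0.242,0,0,0,0]]'
python3 - <<'E'
from h import *
c=robot.calibration("wrist");f=robot.grab_frame("wrist"); cv2.imwrite("pics/w1.png",f[:,:,::-1])
o=robot.get_obs(); print(o["clock"],o["tool_pos"],o["tool_rot"],o["joints"],o["contact_force"],o["grip_width"])
q=o["tool_rot"]; print("yaw_y",2*np.rad2deg(np.arctan2(q[2],q[1]))-90)
for nm,p in dict(axis=(.483,-.254,.066),btn=(.469,-.337,.05),nose=(.483-.038*.16,-.254+.0375,.066)).items(): print(nm,proj("wrist",p,c).round(0))
E
```

```text
clock: 1.4
tool_pos: [0.3855, 0.0208, 0.3428]
tool_rot: [0.0, -0.081, 0.997, -0.0]
contact_force: [1.7, -0.1, -0.2]
grip_width: 0.006
clock: 2.28
tool_pos: [0.4473, -0.218, 0.3426]
tool_rot: [-0.0, -0.08, 0.997, 0.0]
contact_force: [0.3, 0.8, 0.1]
grip_width: 0.007
2.325 [ 0.44737357 -0.21786488  0.3427162 ] [-9.64906170e-06 -8.06854428e-02  9.96739577e-01  2.74046218e-04] [-6.92380720e-01 -2.84742197e-02  1.74888013e+00  3.83054686e-04
  1.42158335e+00 -2.42478056e+00] [ 0.12484341 -0.48004704  0.0006516 ] 0.0021463937077670597
yaw_y 99.25593252541523
axis [288. 199.]
btn [222. 174.]
nose [321. 199.]
```

View pics/w1.png

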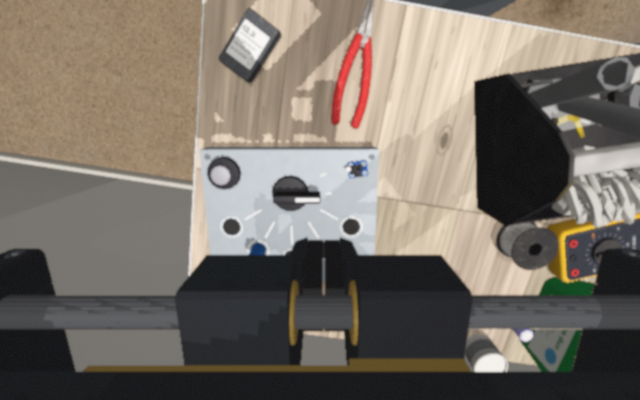

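The wrist view confirms the geometry: the nose end is at (320,199) where predicted, and the button is at (223,173). I'll descend beside the bar.

```bash
python3 -m pendant '[[255,0,-0.001,-0.05,0,0,0],[255,0,-0.001,-0.1,0,0,0],[255,0,-0.001,-0.15,0,0,0],[255,0,-0.001,-0.19,0,0,0],[255,0,-0.001,-0.215,0,0,0],[255,0,-0.001,-0.231,0,0,0],[255,0,-0.001,-0.231,0,0,0]]'
python3 - <<'E'
from h import *
for n in ("wrist","scene"):
    f=robot.grab_frame(n)[:,:,::-1]; 
    if n=="scene": f=cv2.resize(f[150:330,290:500],None,fx=3,fy=3)
    cv2.imwrite(f"pics/{n}2.png",f)
E
```

```text
clock: 3.2
tool_pos: [0.4473, -0.2194, 0.1113]
tool_rot: [-0.001, -0.081, 0.997, 0.001]
contact_force: [0.2, -0.2, 0.3]
grip_width: 0.007
```

View pics/wrist2.png

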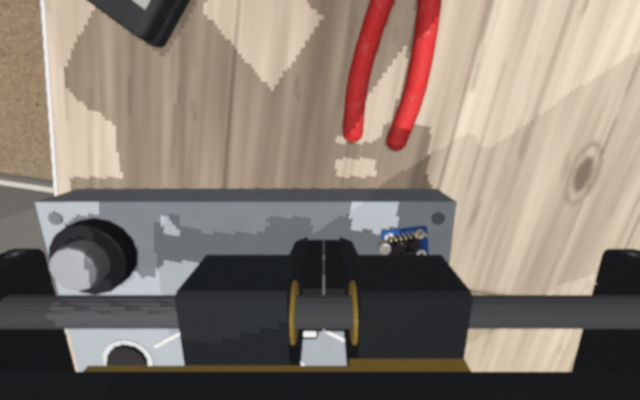

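View pics/scene2.png

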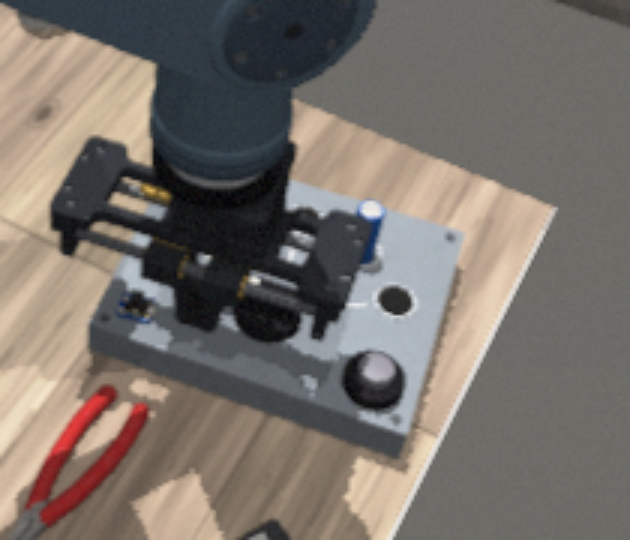

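The fingertips are down in front of the bar, clear of the board (wrist view (405,240)), and there is no contact. First click: push through 25°.

```bash
python3 -m pendant '[[255,0.008,0.001,0,0,0,0],[255,0.014,0.002,0,0,0,0],[255,0.019,0.004,0,0,0,-5],[255,0.023,0.0055,0,0,0,-10],[255,0.026,0.0065,0,0,0,-15],[255,0.030,0.007,0,0,0,-20],[255,0.0335,0.0075,0,0,0,-25],[255,0.0335,0.0075,0,0,0,-25]]'
python3 - <<'E'
from h import *
for n in ("wrist","scene","top"):
    f=robot.grab_frame(n)[:,:,::-1]; 
    if n=="scene": f=cv2.resize(f[150:330,290:500],None,fx=3,fy=3)
    if n=="top": f=cv2.resize(f[150:250,330:450],None,fx=5,fy=5)
    cv2.imwrite(f"pics/{n}3.png",f)
E
```

```text
clock: 4.3
tool_pos: [0.4815, -0.2129, 0.112]
tool_rot: [0.0, 0.137, 0.991, -0.0]
contact_force: [-0.1, 0.1, 0.1]
grip_width: 0.003
```

View pics/scene3.png

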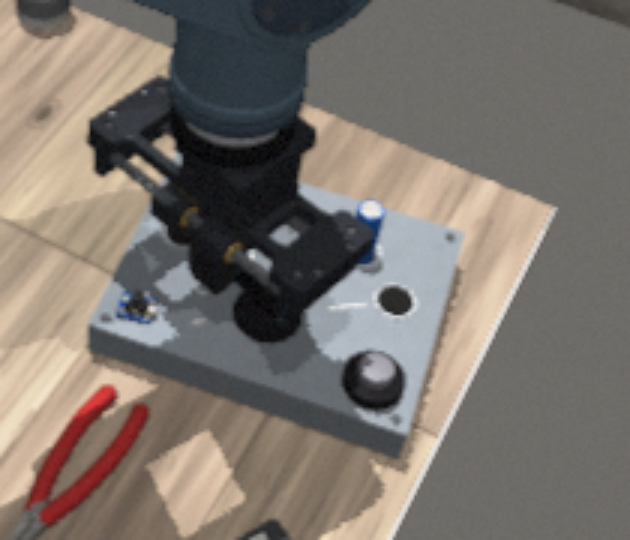

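View pics/wrist3.png

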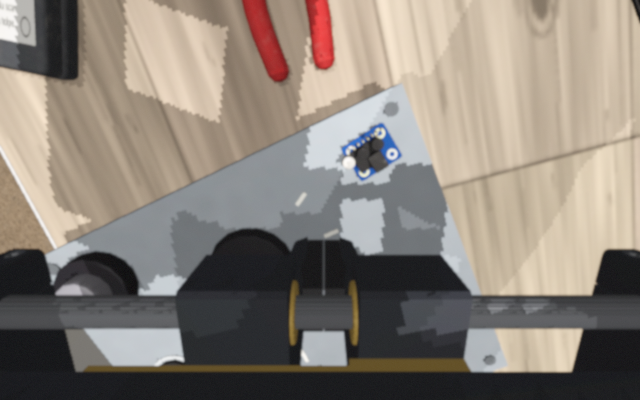

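No force remains, so the bar has snapped ahead, and the board and cell are untouched. Second click, to 35°.

```bash
python3 -m pendant '[[255,0.003,0.001,0,0,0,-5],[255,0.0065,0.001,0,0,0,-10],[255,0.010,0.0005,0,0,0,-15],[255,0.0135,-0.0005,0,0,0,-20],[255,0.017,-0.0015,0,0,0,-25],[255,0.020,-0.003,0,0,0,-30],[255,0.020,-0.003,0,0,0,-30]]'
python3 - <<'E'
from h import *
for n in ("wrist","scene"):
    f=robot.grab_frame(n)[:,:,::-1]; 
    if n=="scene": f=cv2.resize(f[150:330,290:500],None,fx=3,fy=3)
    cv2.imwrite(f"pics/{n}4.png",f)
E
```

```text
clock: 5.32
tool_pos: [0.5012, -0.2161, 0.1118]
tool_rot: [0.0, 0.389, 0.921, -0.0]
contact_force: [-0.0, 0.4, -0.3]
grip_width: 0.009
```

View pics/wrist4.png

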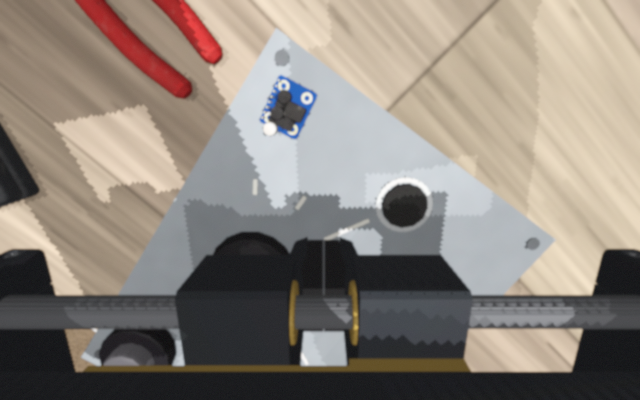

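View pics/scene4.png

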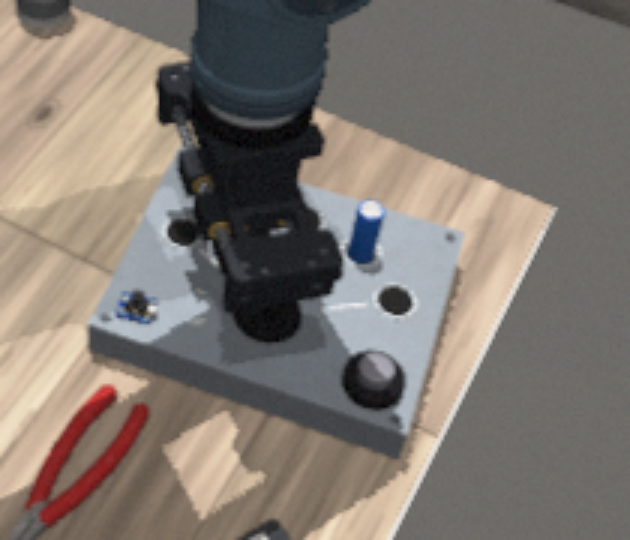

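```bash
python3 -m pendant '[[255,0.004,-0.002,0,0,0,-5],[255,0.007,-0.004,0,0,0,-10],[255,0.010,-0.0065,0,0,0,-15],[255,0.0125,-0.009,0,0,0,-20],[255,0.015,-0.0115,0,0,0,-25],[255,0.017,-0.0145,0,0,0,-30],[255,0.017,-0.0145,0,0,0,-30]]'
python3 - <<'E'
from h import *
for n in ("wrist","scene"):
    f=robot.grab_frame(n)[:,:,::-1]; 
    if n=="scene": f=cv2.resize(f[150:330,290:500],None,fx=3,fy=3)
    cv2.imwrite(f"pics/{n}5.png",f)
E
```

```text
clock: 6.3
tool_pos: [0.518, -0.2305, 0.1117]
tool_rot: [0.0, 0.614, 0.79, 0.0]
contact_force: [-0.4, -1.1, 0.1]
grip_width: 0.003
```

View pics/wrist5.png

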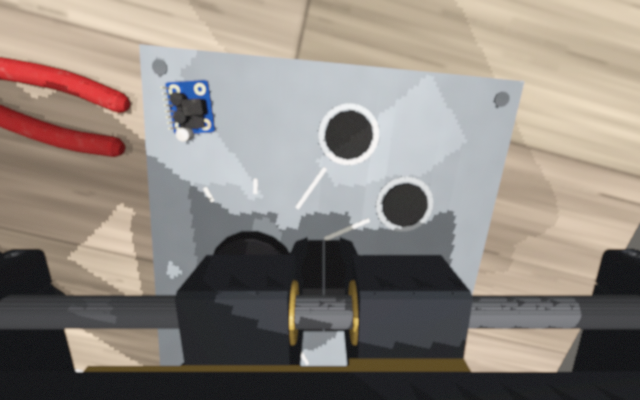

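View pics/scene5.png

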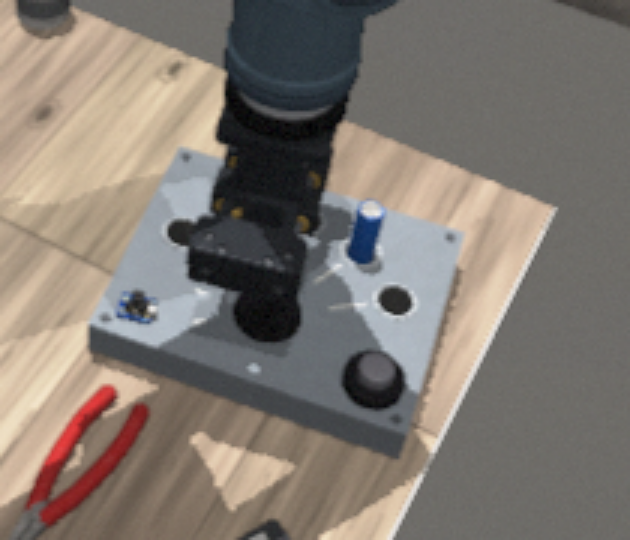

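Third push done, cell still upright. Fourth click goes to -23°, then I back off and rise to look.

```bash
python3 -m pendant '[[255,0.002,-0.003,0,0,0,-5],[255,0.004,-0.0065,0,0,0,-10],[255,0.005,-0.010,0,0,0,-15],[255,0.006,-0.0135,0,0,0,-20],[255,0.007,-0.017,0,0,0,-25],[255,0.007,-0.0195,0,0,0,-28],[255,0.007,-0.0195,0,0,0,-28]]'
python3 -m pendant '[[255,0.003,0.008,0,0,0,0],[255,0.003,0.008,0.05,0,0,0],[255,-0.02,0.05,0.10,0,0,0],[255,-0.04,0.11,0.15,0,0,0],[255,-0.04,0.17,0.15,0,0,0],[255,-0.04,0.2,0.15,0,0,0]]'
python3 - <<'E'
from h import *
for n in ("wrist","scene","top"):
    f=robot.grab_frame(n)[:,:,::-1]; cv2.imwrite(f"pics/{n}6f.png",f)
    if n=="scene": f=cv2.resize(f[150:330,290:500],None,fx=3,fy=3)
    if n=="top": f=cv2.resize(f[150:250,330:450],None,fx=5,fy=5)
    cv2.imwrite(f"pics/{n}6.png",f)
E
```

```text
clock: 7.28
tool_pos: [0.5249, -0.2499, 0.1117]
tool_rot: [-0.0, 0.787, 0.618, -0.0]
contact_force: [0.4, -0.3, 0.2]
grip_width: 0.006
clock: 8.02
tool_pos: [0.4847, -0.0476, 0.2632]
tool_rot: [0.001, 0.787, 0.618, 0.001]
contact_force: [0.8, 0.4, 0.2]
grip_width: 0.003
```

View pics/top6.png

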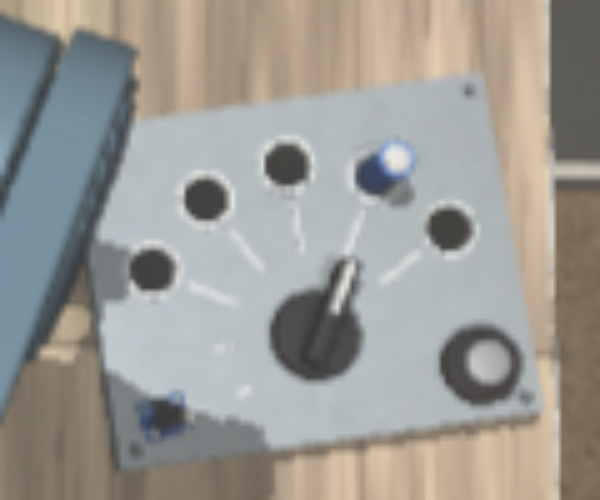

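View pics/scene6.png

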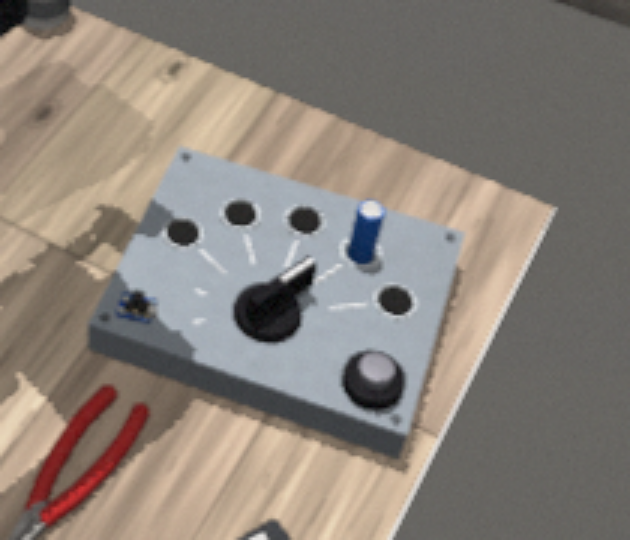

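Both views show the white line pointing at bay 4. In the top crop it runs from (335,312) to (350,258), with the cell at (395,160). Now I'll measure the pointer angle, the cell shift and the button height.

Run:
```python
from h import *
ax=np.array([.483,-.254])
for n,(x0,y0,x1,y1) in dict(top=(385,195,407,225),scene=(378,232,398,247)).items():
    im=cv2.imread(f"pics/{n}6f.png"); s=6
    a=cv2.resize(im[y0:y1,x0:x1],None,fx=s,fy=s,interpolation=cv2.INTER_CUBIC)
    m=(a.min(2)>195).astype(np.uint8); k,l,st,ce=cv2.connectedComponentsWithStats(m)
    for i in range(1,k):
        if st[i,4]<150: continue
        v,u=np.nonzero(l==i); P=np.array([ray(n,(a_+.5)/s-.5+x0,(b_+.5)/s-.5+y0,.066)[:2] for a_,b_ in zip(u,v)])
        mu=P.mean(0); w,V=np.linalg.eigh(np.cov((P-mu).T)); d=V[:,1]; d*=np.sign(d[0])
        print(n,len(u),"centre",mu.round(4),"line ang tester",np.rad2deg(np.arctan2(d[1],d[0]))-9.2,"from axis",np.rad2deg(np.arctan2(*(mu-ax)[::-1]))-9.2, "len",np.sqrt(w[1]*12))
# button: grey blob inside black housing
B={}
for n,(x0,y0,x1,y1) in dict(top=(414,212,440,236),scene=(402,262,428,290)).items():
    im=cv2.imread(f"pics/{n}6f.png"); s=6
    a=cv2.resize(im[y0:y1,x0:x1],None,fx=s,fy=s,interpolation=cv2.INTER_CUBIC)
    bl=(a.max(2)<95).astype(np.uint8); c=max(cv2.findContours(bl,cv2.RETR_EXTERNAL,cv2.CHAIN_APPROX_NONE)[0],key=cv2.contourArea)
    h=np.zeros_like(bl); cv2.drawContours(h,[cv2.convexHull(c)],-1,1,-1)
    g=((a.min(2)>125)&(h>0)).astype(np.uint8); k,l,st,ce=cv2.connectedComponentsWithStats(g); i=1+np.argmax(st[1:,4])
    cv2.imwrite(f"pics/btn_{n}.png",np.hstack([a,cv2.cvtColor(g*255,cv2.COLOR_GRAY2BGR)]))
    u,v=(ce[i]+.5)/s-.5+np.array([x0,y0]); B[n]=(u,v); print(n,"btn",u,v,st[i])
for z in (.044,.048,.052,.056,.06): print(z,[ray(n,*B[n],z)[:2].round(4) for n in B])
a,b=[cv2.imread(f"pics/{f}") for f in("scene0.png","scene6f.png")]
for f in (a,b):
    h=cv2.cvtColor(f,cv2.COLOR_BGR2HSV)[205:245,400:425]; m=cv2.inRange(h,(105,130,40),(125,255,255)); v,u=np.nonzero(m); print("cell px",u.mean()+400,v.mean()+205,len(u))
```

```text
top 284 centre [ 0.5277 -0.2402] line ang tester 5.811476264193814 from axis 8.004139891439536 len 0.014918682568778036
top 396 centre [ 0.5277 -0.2662] line ang tester -31.054921648397904 from axis -24.422526965227945 len 0.016203730713601865
top 373 centre [ 0.5043 -0.2622] line ang tester -29.713096830971345 from axis -30.276703862843164 len 0.024245512416158067
scene 473 centre [ 0.5155 -0.2532] line ang tester -0.6558052353808907 from axis -7.838440745596905 len 0.01913248608505722
scene 607 centre [ 0.5084 -0.2623] line ang tester -29.802836401030618 from axis -27.319678790122097 len 0.02710588678821627
top btn 427.18497686293284 221.97307324078506 [  57   38   51   51 2089]
scene btn 415.0748618120644 272.2063806777217 [  48   36   68   55 2774]
0.044 [array([ 0.4693, -0.3397]), array([ 0.4787, -0.3363])]
0.048 [array([ 0.469 , -0.3385]), array([ 0.476 , -0.3368])]
0.052 [array([ 0.4686, -0.3374]), array([ 0.4732, -0.3373])]
0.056 [array([ 0.4683, -0.3362]), array([ 0.4704, -0.3377])]
0.06 [array([ 0.468 , -0.3351]), array([ 0.4676, -0.3382])]
cell px 410.87068965517244 229.3189655172414 116
cell px 410.87068965517244 229.3189655172414 116
```

View pics/btn_top.png

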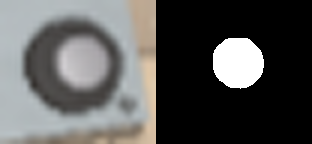

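View pics/btn_scene.png

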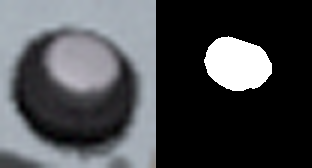

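The pointer line measures -29.8° in both views (target -30°), and the cell's pixels are identical to the start. The button top is at z ≈ 0.0555 after allowing for the offset between the views. I'll hover over it.

```bash
python3 -m pendant '[[255,-0.004,-0.055,0,0,0,0],[255,-0.007,-0.11,0,0,0,0],[255,-0.010,-0.165,0,0,0,0],[255,-0.013,-0.22,0,0,0,0],[255,-0.0155,-0.275,-0.02,0,0,0],[255,-0.0155,-0.2895,-0.06,0,0,0],[255,-0.0155,-0.2895,-0.10,0,0,0],[255,-0.0155,-0.2895,-0.13,0,0,0],[255,-0.0155,-0.2895,-0.133,0,0,0],[255,-0.0155,-0.2895,-0.133,0,0,0]]'
python3 - <<'E'
from h import *
for n in ("wrist","scene"):
    f=robot.grab_frame(n)[:,:,::-1]
    if n=="scene": f=cv2.resize(f[190:320,330:480],None,fx=5,fy=4.5)[:600]
    cv2.imwrite(f"pics/{n}7.png",f)
print(robot.get_obs()["tool_pos"])
E
```

```text
clock: 9.43
tool_pos: [0.4696, -0.3402, 0.1293]
tool_rot: [0.0, 0.787, 0.617, -0.0]
contact_force: [-0.2, 0.1, -0.1]
grip_width: 0.007
[ 0.47017891 -0.34042217  0.13037256]
```

View pics/wrist7.png

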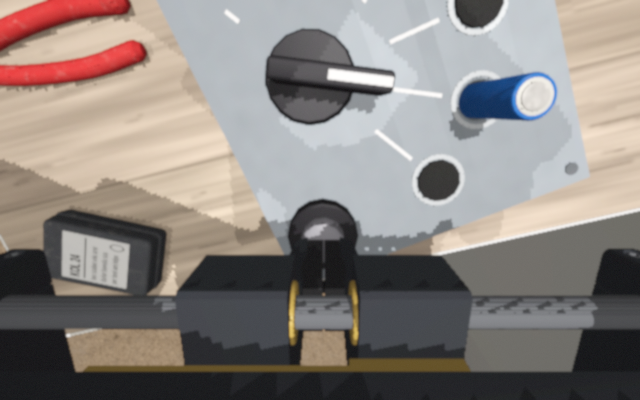

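View pics/scene7.png

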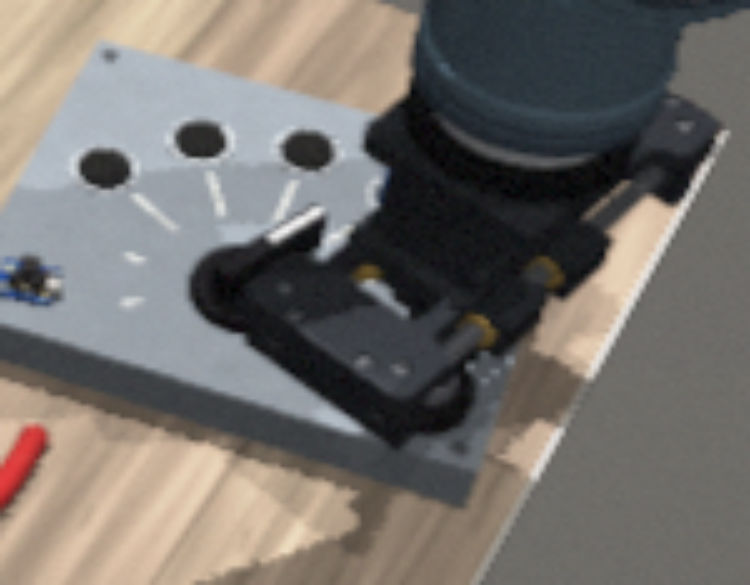

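The wrist view shows the pointer on the bay-4 line toward the cell, with the fingers above the button about 3 mm too far in -y. I'll correct that and press in small steps.

```bash
python3 -m pendant '[[255,-0.001,0.003,0,0,0,0],[255,-0.001,0.003,-0.005,0,0,0],[255,-0.001,0.003,-0.009,0,0,0],[255,-0.001,0.003,-0.011,0,0,0],[255,-0.001,0.003,-0.013,0,0,0],[255,-0.001,0.003,-0.013,0,0,0]]'
```

```text
clock: 10.28
tool_pos: [0.4686, -0.3364, 0.1157]
tool_rot: [-0.0, 0.787, 0.617, 0.0]
contact_force: [0.6, 1.1, 3.1]
grip_width: 0.007
```

```bash
python3 -m pendant '[[255,0,0,-0.001,0,0,0],[255,0,0,-0.001,0,0,0]]'; python3 -m pendant '[[255,0,0,-0.001,0,0,0],[255,0,0,-0.001,0,0,0]]'; python3 -m pendant '[[255,0,0,-0.001,0,0,0],[255,0,0,-0.001,0,0,0]]'
```

```text
clock: 10.52
tool_pos: [0.4686, -0.3364, 0.1148]
tool_rot: [0.0, 0.787, 0.617, 0.0]
contact_force: [0.7, 2.4, 3.9]
grip_width: 0.007
clock: 10.78
tool_pos: [0.4686, -0.3364, 0.1143]
tool_rot: [-0.0, 0.787, 0.617, 0.0]
contact_force: [-2.4, 3.4, 9.5]
grip_width: 0.006
clock: 11.02
tool_pos: [0.4687, -0.3364, 0.1142]
tool_rot: [-0.0, 0.787, 0.617, -0.0]
contact_force: [-4.1, 5.6, 15.5]
grip_width: 0.004
```

It hits a hard stop at TCP z 0.1142, after reading 3.9 N just before, which matches full travel. While releasing I'll step up to read where the contact ends, as a check on the stroke.

```bash
python3 -m pendant '[[255,0,0,0.003,0,0,0],[255,0,0,0.003,0,0,0]]'; for i in 1; do python3 -m pendant '[[255,0,0,0.001,0,0,0],[255,0,0,0.001,0,0,0]]'; done;  python3 -m pendant '[[255,0,0,0.001,0,0,0],[255,0,0,0.001,0,0,0]]';  python3 -m pendant '[[255,0,0,0.001,0,0,0],[255,0,0,0.001,0,0,0]]';  python3 -m pendant '[[255,0,0,0.001,0,0,0],[255,0,0,0.001,0,0,0]]'; python3 -m pendant '[[255,0,0,0.001,0,0,0],[255,0,0,0.001,0,0,0]]';  python3 -m pendant '[[255,0,0,0.001,0,0,0],[255,0,0,0.001,0,0,0]]'
```

```text
clock: 11.28
tool_pos: [0.4686, -0.3365, 0.1159]
tool_rot: [0.0, 0.787, 0.617, 0.0]
contact_force: [0.6, 1.3, 3.2]
grip_width: 0.007
clock: 11.52
tool_pos: [0.4686, -0.3365, 0.1167]
tool_rot: [0.0, 0.787, 0.617, 0.0]
contact_force: [1.4, 1.8, 1.6]
grip_width: 0.002
clock: 11.78
tool_pos: [0.4686, -0.3365, 0.1177]
tool_rot: [0.0, 0.787, 0.617, 0.0]
contact_force: [1.9, 1.4, 2.1]
grip_width: 0.006
clock: 12.02
tool_pos: [0.4685, -0.3365, 0.1187]
tool_rot: [0.0, 0.787, 0.617, -0.0]
contact_force: [1.4, 0.7, 1.3]
grip_width: 0.004
clock: 12.28
tool_pos: [0.4684, -0.3365, 0.1197]
tool_rot: [-0.0, 0.787, 0.617, -0.0]
contact_force: [0.6, -1.5, 1.1]
grip_width: 0.008
clock: 12.52
tool_pos: [0.4682, -0.3362, 0.1205]
tool_rot: [-0.0, 0.787, 0.617, -0.0]
contact_force: [-0.0, -0.3, 0.3]
grip_width: 0.007
clock: 12.78
tool_pos: [0.4684, -0.3363, 0.1216]
tool_rot: [-0.0, 0.787, 0.617, -0.0]
contact_force: [0.4, 0.1, 0.4]
grip_width: 0.001
```

Contact ends at about 0.1202 and the stop is at 0.1142, a stroke of about 6.0 mm, so the button was fully down. I'll retreat and check.

```bash
python3 -m pendant '[[255,0,0,0.04,0,0,0],[255,0,0,0.09,0,0,0],[255,0,0.05,0.14,0,0,0],[255,0,0.11,0.15,0,0,0],[255,0,0.17,0.15,0,0,0],[255,0.01,0.23,0.15,0,0,0],[255,0.01,0.29,0.15,0,0,0],[255,0.01,0.29,0.15,0,0,0]]'
python3 - <<'E'
from h import *
for n in ("scene","top"):
    f=robot.grab_frame(n)[:,:,::-1]; cv2.imwrite(f"pics/{n}8f.png",f)
    if n=="scene": f=cv2.resize(f[150:330,290:500],None,fx=3,fy=3)
    cv2.imwrite(f"pics/{n}8.png",f)
a,b,c=[cv2.imread(f"pics/{f}") for f in("scene0.png","scene8f.png","scene6f.png")]
for f in (a,b):
    h=cv2.cvtColor(f,cv2.COLOR_BGR2HSV)[205:245,400:425]; m=cv2.inRange(h,(105,130,40),(125,255,255)); v,u=np.nonzero(m); print("cell px",u.mean()+400,v.mean()+205,len(u))
print("btn/dial diff vs before press",cv2.absdiff(b,c)[262:290,402:428].mean(),cv2.absdiff(b,c)[230:270,360:400].mean(), robot.get_obs()["contact_force"])
E
```

```text
clock: 13.78
tool_pos: [0.478, -0.0427, 0.2717]
tool_rot: [-0.0, 0.785, 0.619, 0.0]
contact_force: [-0.9, 0.0, -1.2]
grip_width: 0.007
cell px 410.87068965517244 229.3189655172414 116
cell px 410.87068965517244 229.3189655172414 116
btn/dial diff vs before press 2.1126373626373627 2.1089583333333333 [ 0.37626714 -0.56358287  0.80211375]
```

View pics/scene8.png

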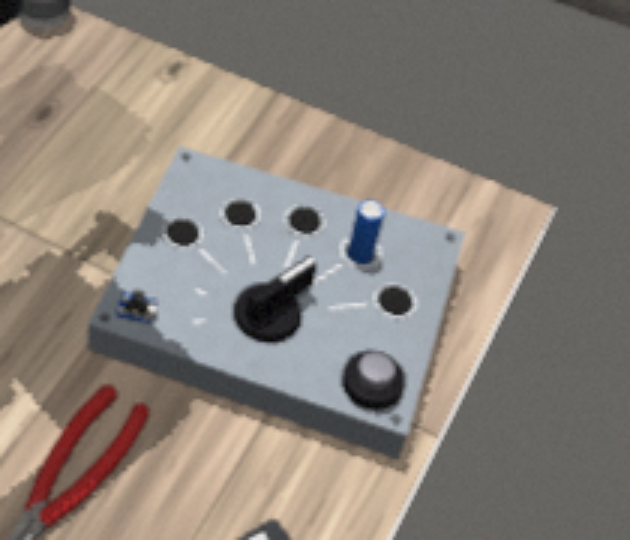

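View pics/top8.png

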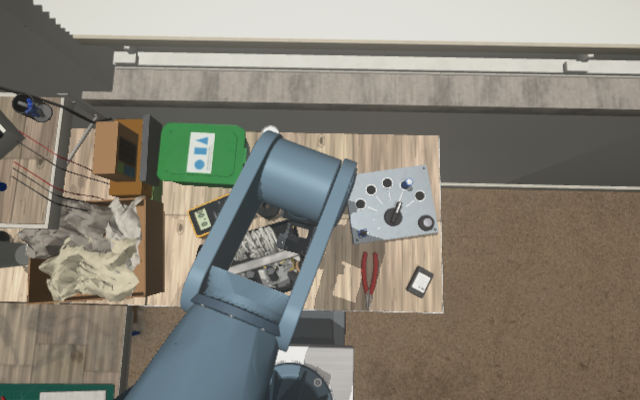

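The scene view shows the pointer still on bay 4 (crop (300,270)), the cell unmoved, the button up (crop (375,375)), the board and cutter in place, and the arm clear. I'll hand in.

```bash
python3 -c "
from workcell import robot
print(robot.job_done())"
```

```text
the job is handed in; nothing more can be done
None
```

The selector now points at bay 4, where the cell stands, and I pressed the test button fully once and let it come back up. I handed the job in at about 14 s; the hand-in gave no verdict.

- **Selector:** I pushed it round with the closed fingertips in four clicks, from the second rest position to bay 4. The pointer line measured -29.8° in both camera views (target -30°). It looked the same after the press.
- **Button:** It reached a hard stop with about 15 N of upward force. Stepping back up put the stroke at about 6.0 mm. In the last picture it looks as it did before the press.
- **Cell and bystanders:** The cell's pixels are the same as in the first picture. The board, cutter and adapter look unmoved. The arm partly hid the other bystanders in the last pictures, so I did not re-check each of them.
- **Disagreements:** No check failed. The two cameras differed by about 3 mm horizontally, so I used their average. The hover over the button was 3 mm off, and I corrected it before pressing.

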